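Lock the lens collar on the wide mount

TASK

Two lens mounts stand on the optics bench. Lock the lens in the wider one: turn its black lock collar by the upright steel post until the post lines up with the brass index stub on the rim of that same mount, then let go. Do not turn the collar of the narrower mount.

Things in the scene. Friction and masses are not known exactly. Their poses are not given: they have to be found in the camera images.
- wide_collar (a joint): Angle of the wide mount's lock collar about its vertical axis, rad. 0 = locked: the post points exactly at the brass index stub; positive = turned counter-clockwise seen from above. It starts unlocked at 0.8 to 1.5, so locking turns it clockwise seen from above. Travel -0.6 to 1.9: it can overrun the mark, there is no stop or click at 0. It stays where it is left; turning takes about 0.3 N m of friction (about 5 N at the post).
- wide_post (a point): Grip point of the wide mount's post: on the post's axis, 14 mm below its top. A round upright steel pin, 12 mm in diameter, rising 48 mm from a black radial lug (18 mm wide) of the collar, 66 mm from the mount's axis, top 120 mm above the bench. Nothing else of the mount is higher than 81 mm; the collar is a black knurled ring of 103 mm diameter, 60 to 76 mm above the bench.
- wide_mount: The wider lens mount, bolted to the bench: grey round flange of 190 mm diameter and 12 mm thick, aluminium barrel of 84 mm diameter with a lens on top. Origin on the axis at bench height, z up; the x axis points from the axis to the brass index stub (12 mm square, top 72 mm above the bench, centre 87 mm from the axis, white line on top). May face any way.
- narrow_post (a point): Grip point of the post on the other, narrower mount (barrel 42 mm, flange 150 mm, post 46 mm from its axis; same heights, same kind of collar, post and brass stub). To be left alone. Its mount stands at least 250 mm from the wide mount, axis to axis.
Not all that is in view belongs to the job. What is shaped like the wide_mount but blue or red is not meant.

How it is judged:
By the outcome, as a careful person would: the job done as asked, in the order asked, and still so for the second after the job is handed in, with the robot touching nothing.
It also fails if it takes over 32 s, if anything falls off the work surface, if the arm or the gripper's body presses on something with over 40 N, if the wrist force passes 120 N, or if a joint passes its speed limit or range.

ROBOT

A 6-joint arm with a two-finger parallel gripper is mounted at the origin on the work surface. World frame = base frame: x ahead of the robot, y to its left, z up, the work surface at z = 0. Lengths are in mm, angles in degrees, forces in N, time in s.
With the tool pointing down it reaches from about 300 to 950 mm from the base axis. Payload 3.1 kg.
Tool frame: the origin (TCP) lies midway between the tips of the shut fingers; the grasp point (between the pads) lies 19 mm behind it; z points along the fingers, y is the line along which they close (so a half turn about z gives the same grasp; the last joint's range is limited). The gripper opens to 85 mm and grips with 20 to 120 N. Pads are 22 mm wide; open, the fingers measure 114 mm over their backs; the gripper's body (76 mm by 85 mm) begins 54 mm behind the grasp point. The pads swing forward as they close: fully open they stand 13 mm farther back than shut.
Start: joints at [-3.994, 17.653, 93.61, -0, 68.738, -3.994], TCP at [625.006, -0.028, 231.272] pointing down, gripper open.
Joint ranges: [-175.34, 175.34], [-45.06, 112.39], [2.9, 150.54], [-68.45, 248.45], [3.09, 151.38], [-168.51, 168.51]. Speed limits (degrees/s): [159.86, 159.86, 180, 180, 180, 180].

INTERFACE

Orientations are given as [roll, pitch, yaw] about the fixed x, y, z axes, in that order (R = Rz(yaw) Ry(pitch) Rx(roll)).
In Python, from workcell import readout, viewer, hand_in gives the robot as it stands.
- The arm moves only by the tool jog_arm, never from a script. Its argument "steps" is a list of rows, each a list of 3 entries, a list of its own where there are three numbers: the finger opening in m, from 0 to 0.0854, then the shift along the tool's x, y, z in m, then the turn about the tool's z in rad. A call has 1 to 8 rows; each row is the pose to reach, as a shift and turn from the pose commanded when the call began, along the tool's axes at that moment; what a row does not reach only later rows make up. A row lasts 1/12 s, in which the tool goes at most 41.7 mm and 7.16 degrees, less where a joint would pass 70% of its speed; a pose out of reach is approached as far as the arm can. A call with a gripper value outside its range is refused whole. The fingers move at their own pace and stop on an object; "grip_force" is the grip in N (left out, the last holds). Time passes only in rows, so rows that repeat a pose let the fingers close. It gives the time, the measured TCP pose, the force, the opening and the grip force at its end, in the units of the state.
- readout.read_state(): the state, without advancing time (a new reading comes with each control period).
- viewer.camera(name): name is "scene" or "side" or "wrist"; returns a dict with "image" (400x640x3 uint8, red, green, blue), "z_map" (400x640 float32, mm along the optical axis (not along the pixel's ray), 0 where there is no reading), "fovy" (degrees; the focal length in pixels is half the picture's height over the tangent of half this angle, whatever the lens; pixels are square), "cx", "cy" (the principal point, pixels), "camera_from_world" (4x4, takes a point from world to camera coordinates). Camera axes: x right, y up, looking along -z (the intrinsics and any distortion apply to the point x, -y, -z); pixel columns grow to the right and rows downward; lengths in mm; the calibration is good to about 2 mm. A picture is of the moment at which its call begins.
- hand_in(): hands the job in; it is judged then, once.
The state is a dict: "time_s": time; "q": joint angles; "dq": joint speeds; "joint_efforts": joint torques, N m; "ee_pos": TCP position; "tool_rot": TCP orientation; "force": force on the tool from outside, world axes, zero at the start; "ft_torque": the same for the moment, N m; "grip_width": finger opening in mm; "grip_force": force on a finger pad.
Only numpy, scipy, OpenCV 4.12 (cv2) and the standard library are available. Lean on these libraries where they do the work, as an engineer would, in place of code of your own. Each camera call takes 0.05 s, during which the arm holds its last target. There are 200 camera calls.

## Working session

There is one attempt and no reset: what is moved stays moved. The work goes in short steps, Python scripts to look and compute and a tool call to move; the robot and the scene stay as the last step left them, time stands still between calls to the robot, and variables do not carry over. Pictures are saved under pics/ and viewed, at most 10 in all, crops included, and the job is handed in when it is done.

Besides the shell and the picture viewer there is one more tool, called after ">>>" in YAML: its name, and indented under it one key for each argument. jog_arm: Moves the arm, as the interface text tells. Its arguments: {"type":"object","properties":{"steps":{"type":"array","items":{"type":"array"}},"grip_force":{"type":"number"}},"required":["steps"]}

```bash
mkdir -p pics
cat > h.py <<'E'
import numpy as np,cv2
from workcell import readout,viewer,hand_in
def cam(n):
    c=viewer.camera(n); c['f']=200/np.tan(np.radians(c['fovy'])/2); c['T']=np.linalg.inv(c['camera_from_world']); return c
def ray(c,u,v):
    d=np.array([(u-c['cx'])/c['f'],-(v-c['cy'])/c['f'],-1.]); return c['T'][:3,3],c['T'][:3,:3]@d
def onz(c,u,v,z):
    o,d=ray(c,u,v); return o+d*(z-o[2])/d[2]
def dep(c,u,v):
    o,d=ray(c,u,v); return o+d*c['z_map'][int(v),int(u)]
def pix(c,p):
    q=c['camera_from_world']@np.append(p,1); return c['cx']+c['f']*q[0]/-q[2], c['cy']+c['f']*q[1]/q[2]
def tri(a,b):
    (o,d),(p,e)=a,b; s=np.linalg.lstsq(np.c_[d,-e],p-o,rcond=None)[0]
    A,B=o+s[0]*d,p+s[1]*e; return (A+B)/2,np.linalg.norm(A-B)
def save(n,im): cv2.imwrite('pics/'+n,im[...,::-1])
E
python3 - <<'E'
from h import *
import pickle
for n in('scene','side','wrist'):
    c=cam(n); save(n+'0.png',c['image']); pickle.dump(c,open(n+'.pkl','wb'))
    print(n,[k for k in c],c['f'],c['cx'],c['cy'],c['T'][:3,3].round())
print(readout.read_state())
E
```

```text
scene ['image', 'z_map', 'fovy', 'cx', 'cy', 'camera_from_world', 'f', 'T'] 393.45433821444 321.26764680999077 200.7923244006023 [1122.  138.  543.]
side ['image', 'z_map', 'fovy', 'cx', 'cy', 'camera_from_world', 'f', 'T'] 385.75640416529956 319.239026336391 195.35363972344283 [ 453. -693.  525.]
wrist ['image', 'z_map', 'fovy', 'cx', 'cy', 'camera_from_world', 'f', 'T'] 323.41850060874174 317.28613589891773 195.78505686364676 [625.  81. 374.]
{'time_s': 0.15, 'q': array([-3.99326741e+00,  1.76951364e+01,  9.36733221e+01,  6.75307798e-04,
        6.87373534e+01, -3.99376441e+00]), 'dq': array([-0.06802995, -0.15807309, -0.28746101, -0.07022766, -0.04175904,
       -0.02569251]), 'joint_efforts': array([-7.71605373e-04, -4.15801048e+01, -2.77146006e+01, -1.83032253e-04,
        6.02632252e-03, -2.39092765e-05]), 'ee_pos': array([6.24346499e+02, 2.45205238e-02, 2.30283546e+02]), 'tool_rot': array([-1.79894489e+02, -7.99692646e-03,  9.00002442e+01]), 'force': array([-0.17519181, -0.49321379, -0.21942394]), 'ft_torque': array([ 0.00466286, -0.0177991 , -0.02003106]), 'grip_force': 0.0, 'grip_width': 85.62711806543268}
```

View pics/scene0.png

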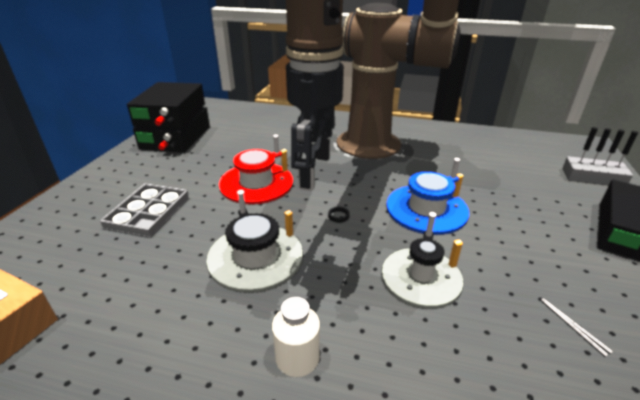

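View pics/side0.png

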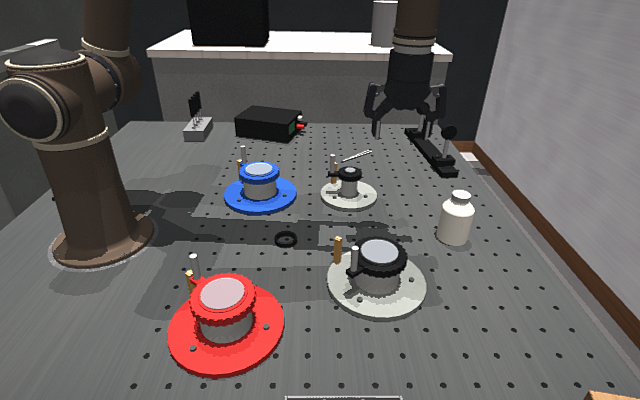

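The scene view shows four candidates (scene / side pixels):
- Wide grey mount at (254,250) / (377,283), with its post at (241,195) / (354,250) and its stub at (289,213) / (338,238).
- Narrow grey mount at (424,270) / (349,188).
- Red mount at (256,178), which is a decoy.
- Blue mount at (430,200), also a decoy.

I choose the wide grey mount.

Run:
```python
from h import *
import pickle
S,D=[pickle.load(open(n+'.pkl','rb')) for n in('scene','side')]
def cloud(c):
    v,u=np.mgrid[0:400,0:640]; z=c['z_map']
    d=np.stack([(u-c['cx'])/c['f'],-(v-c['cy'])/c['f'],-np.ones_like(z)],-1)*z[...,None]
    return d@c['T'][:3,:3].T+c['T'][:3,3]
for n,c,box in(('scene',S,(200,180,310,290)),('side',D,(320,225,435,320))):
    P=cloud(c); x0,y0,x1,y1=box
    m=np.zeros((400,640),bool); m[y0:y1,x0:x1]=1; m&=c['z_map']>0
    hsv=cv2.cvtColor(c['image'],cv2.COLOR_RGB2HSV)
    fl=m&(abs(P[...,2]-12)<5)&(hsv[...,2]>120)&(hsv[...,1]<60)
    q=P[fl][:,:2]
    A=np.c_[2*q,np.ones(len(q))]
    # hull circle
    (cx,cy),r=cv2.minEnclosingCircle(q.astype(np.float32)); print(n,'flange',cx,cy,r,fl.sum())
    top=m&(P[...,2]>95); print('post',P[top].mean(0),P[top].max(0),top.sum(),np.argwhere(top)[:,::-1].min(0),np.argwhere(top)[:,::-1].max(0))
    br=m&(hsv[...,0]<25)&(hsv[...,1]>120)&(hsv[...,2]>80); a=np.argwhere(br)[:,::-1]
    print('brass',np.median(P[br],0),P[br].max(0),a.min(0),a.max(0),len(a))
    col=m&(abs(P[...,2]-76)<7); print('col',cv2.minEnclosingCircle(P[col][:,:2].astype(np.float32)))
p,e=tri(ray(S,241,192),ray(D,354,248));print('posttop tri',p,e)
p,e=tri(ray(S,289,212),ray(D,338,238));print('stubtop tri',p,e)
p,e=tri(ray(S,253,229),ray(D,379,251));print('lens tri',p,e)
a=cv2.resize(S['image'][170:300,190:320],None,fx=3,fy=3,interpolation=2); b=cv2.resize(D['image'][220:350,310:440],None,fx=3,fy=3,interpolation=2)
save('crop.png',np.hstack([a,b]))
```

```text
scene flange 504.7447814941406 -164.00604248046875 175.87661743164062 2826
post [618.12236959 -74.18293761 194.41896751] [682.56539294   7.53201126 263.7767768 ] 188 [238 180] [309 203]
brass [ 371.85117715 -204.76336793   12.40669582] [534.3433911  -81.77996727 115.76659437] [219 180] [293 235] 1330
col ((562.612548828125, -127.9921646118164), 72.95809173583984)
side flange 579.386474609375 -140.50657653808594 95.43782806396484 2839
post [ 527.27497677 -184.95288756  110.24903549] [ 533.18567902 -175.96348526  119.68263623] 98 [351 246] [358 260]
brass [504.93648845 -96.44754338  45.5297355 ] [513.41838464 -84.63880202  71.80573327] [334 236] [341 263] 163
col ((559.575927734375, -132.56097412109375), 72.05693817138672)
posttop tri [ 526.45319506 -179.95274762  116.69987286] 0.2646264468471298
stubtop tri [506.01493452 -89.06002917  69.62520316] 1.2397013048696515
lens tri [ 580.05569817 -135.52764065   73.90259546] 1.8799541635455481
```

View pics/crop.png

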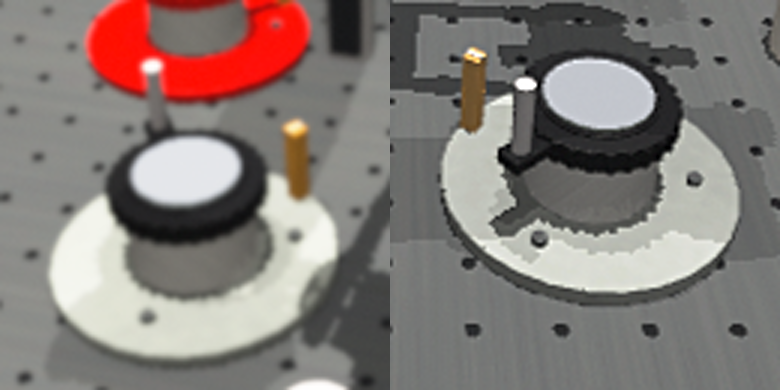

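The crop confirms it. The mount is grey with the wide barrel. Its post tops out at (241,192) scene / (354,248) side, and its brass stub stands clockwise of the post.

- Axis is about (579,-138).
- Post is 67 mm from the axis, at 219.6°.
- Stub is 87 mm from the axis, at 146.7°.
- The collar is therefore unlocked by about 1.27 rad.

These match the given sizes. I'll move above the post with the closing line tangential, which also puts the wrist camera over the axis.

>>> jog_arm:
  steps:
    - [0.085,[-0.181,-0.098,0.03],0.88]
    - [0.085,[-0.181,-0.098,0.03],0.88]
    - [0.085,[-0.181,-0.098,0.03],0.88]
    - [0.085,[-0.181,-0.098,0.03],0.88]
    - [0.085,[-0.181,-0.098,0.03],0.88]
    - [0.085,[-0.181,-0.098,0.03],0.88]
    - [0.085,[-0.181,-0.098,0.03],0.88]
    - [0.085,[-0.181,-0.098,0.03],0.88]
  grip_force: 40

```text
time_s: 0.82
ee_pos: [526.1, -181.9, 200.8]
tool_rot: [-179.9, 0.0, 39.3]
force: [-0.2, 0.6, -0.1]
grip_width: 85.3
grip_force: 0.0
```

Run:
```python
from h import *
import pickle
c=cam('wrist'); save('w1.png',c['image']); pickle.dump(c,open('w1.pkl','wb'))
s=readout.read_state(); print(s['time_s'],s['ee_pos'],s['tool_rot'],s['q'],c['T'][:3,3])
for p in((527,-181,120),(506,-90,72),(579,-138,81)): print(pix(c,p))
```

```text
0.8667 [ 526.55641816 -181.40870992  200.95114039] [-1.79964957e+02  1.34656325e-02  3.96324648e+01] [-2.34917462e+01  1.20342578e+01  1.04438376e+02  4.27774200e-03
  6.35647119e+01  2.68738875e+01] [ 589.60154434 -130.4930576   344.48404186]
(np.float64(316.97954724268936), np.float64(203.30623836196614))
(np.float64(217.20016859899755), np.float64(137.4137417776442))
(np.float64(316.6492577876528), np.float64(105.6980491970694))
```

View pics/w1.png

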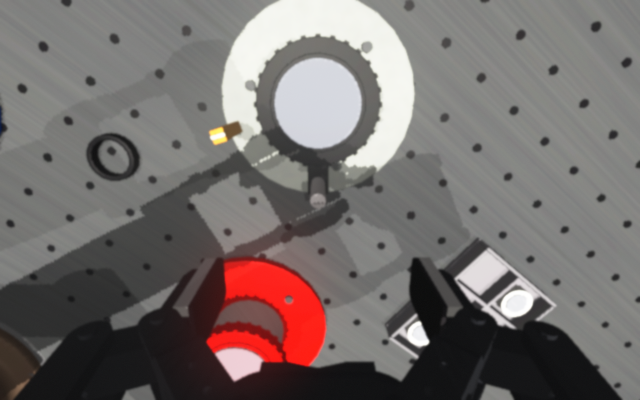

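The wrist view shows the lens centred at about (318,103), the post top at about (317,200) and the stub top at about (217,135). All of them fall close to their predicted pixels. I'll refine with masks.

Run:
```python
from h import *
import pickle
c=pickle.load(open('w1.pkl','rb')); im=c['image']; hsv=cv2.cvtColor(im,cv2.COLOR_RGB2HSV)
D=pickle.load(open('side.pkl','rb'))
def big(m):
    k=max(cv2.findContours(m.astype(np.uint8),0,1)[0],key=cv2.contourArea); return k
m=np.zeros((400,640),bool); m[50:160,270:366]=1
L=big(m&(hsv[...,2]>150)); e=cv2.fitEllipse(L); print('lens',e, [dep(c,*e[0])])
lens=dep(c,*e[0]); print('axis from lens',onz(c,*e[0],lens[2]))
m=np.zeros((400,640),bool); m[115:150,200:245]=1
B=big(m&(hsv[...,1]>100)&(hsv[...,2]>170)); r=cv2.minAreaRect(B);print('stubtop',r,onz(c,*r[0],72),dep(c,*r[0]))
z=c['z_map'];zt=c['T'][2,3]-120
m=np.zeros((400,640),bool); m[180:220,295:340]=1
P=big(m&(abs(z-zt)<8)); (u,v),rr=cv2.minEnclosingCircle(P); print('posttop',u,v,rr,onz(c,u,v,120),dep(c,u,v))
print('tri w/side post',tri(ray(c,u,v),ray(D,354,248)),'stub',tri(ray(c,*r[0]),ray(D,338,238)))
a=onz(c,*e[0],lens[2])[:2]; p=onz(c,u,v,120)[:2]-a; s=onz(c,*r[0],72)[:2]-a
an=lambda w:np.degrees(np.arctan2(w[1],w[0]))%360
print(a,np.hypot(*p),an(p),np.hypot(*s),an(s))
```

```text
lens ((317.67926025390625, 102.52729034423828), (86.8159408569336, 90.28398132324219), 176.90350341796875) [array([ 581.42596354, -137.05974903,   82.91818647])]
axis from lens [ 581.42596354 -137.05974903   82.91818647]
stubtop ((215.82113647460938, 130.4036865234375), (5.268045425415039, 14.5589599609375), 73.3007583618164) [510.11955368 -85.87548941  72.        ] [510.46654353 -86.0702737   73.18956757]Traceback (most recent call last):
  File "<stdin>", line 14, in <module>
  File "<stdin>", line 6, in big
ValueError: max() iterable argument is empty
```

Run:
```python
from h import *
import pickle
c=pickle.load(open('w1.pkl','rb')); im=c['image']; hsv=cv2.cvtColor(im,cv2.COLOR_RGB2HSV)
D=pickle.load(open('side.pkl','rb'))
print(hsv[188:214:2,306:332:2,2]); print((c['T'][2,3]-c['z_map'][188:214:3,306:332:3]).round())
m=np.zeros((400,640),np.uint8); m[118:150,203:245]=1
m&=(hsv[...,2]>185).astype(np.uint8); u,v=[x.mean() for x in np.nonzero(m)[::-1]]
r=cv2.minAreaRect(cv2.findNonZero(m)); print('stub',r,u,v,onz(c,u,v,72),onz(c,*r[0],72))
a=np.array([581.4,-137.1]); s=onz(c,*r[0],72)[:2]-a; print(np.hypot(*s),np.degrees(np.arctan2(*s[::-1])))
print('tri',tri(ray(c,*r[0]),ray(D,338,238)))
```

```text
[[101  61  66  90  92  91  87  85  82  72  49  88 130]
 [ 98  60  68  91  91  88  86  84  82  72  49  80 125]
 [ 73  53  67  91  92  95  97  88  83  73  50  60  75]
 [ 59  55  75 103 140 160 145 132 107  79  57  57  58]
 [ 60  61  90 139 163 166 157 155 142 106  65  58  58]
 [ 60  62 110 155 156 155 156 152 150 133  74  58  58]
 [ 65  69 124 153 152 153 148 149 147 139  83  59  60]
 [ 73  75 116 146 132 133 120 133 122 129  83  80  87]
 [ 75  74  93 123 120 120 119 125 124 118  87  95  89]
 [ 75  74  77  98 121 129 131 129 122 104  81  81  73]
 [ 75  74  75  77  90 111 122 111  85  78  73  71  64]
 [ 75  74  76  92  94 105  98  83  74  72  69  63  57]
 [ 77  84  82  99  84  80  75  74  73  72  63  57  57]]
[[ -2.  60.  91.  97.  99.  97.  90.  61.  -2.]
 [ -4.  60.  98. 104. 106. 103.  97.  59. -16.]
 [-18. -17. 105. 109. 110. 109. 106. -17. -17.]
 [-17. -18. 108. 109. 109. 109. 109. -19. -18.]
 [-20. -19. 107. 107. 109. 108. 108. -20. -19.]
 [-21. -20. 108. 107. 107. 107. 108. -20. -20.]
 [-22. -22. -21. 106. 106. 106. -21. -21. -23.]
 [-22. -23. -23. -24. -22. -23. -23. -23. -23.]
 [-23. -22. -25. -23. -25. -23. -23. -24. -24.]]
stub ((226.5, 133.5), (31.0, 35.0), 90.0) 228.52822580645162 133.79637096774192 [514.50539383 -95.6461543   72.        ] [513.63530142 -94.19687489  72.        ]
80.20431733010348 147.66131793450083
tri (array([509.4829432 , -92.69120641,  69.89294056]), np.float64(7.207563567647972))
```

Run:
```python
from h import *
import pickle
c=pickle.load(open('w1.pkl','rb')); im=c['image']; hsv=cv2.cvtColor(im,cv2.COLOR_RGB2HSV)
D=pickle.load(open('side.pkl','rb'))
m=np.zeros((400,640),np.uint8); m[118:150,203:233]=1
m&=((hsv[...,2]>170)&((hsv[...,1]>60)|(np.arange(640)[None]<222))).astype(np.uint8)
m=cv2.morphologyEx(m,cv2.MORPH_OPEN,np.ones((3,3),np.uint8))
r=cv2.minAreaRect(cv2.findNonZero(m)); print('stub',r)
S=onz(c,*r[0],72);P=onz(c,317.3,201,120);A=onz(c,317.7,102.5,81)
print(S,P,A,tri(ray(c,*r[0]),ray(D,338,238)),tri(ray(c,317.3,201),ray(D,354.5,248)))
for n,w in(('stub',S-A),('post',P-A)):print(n,np.hypot(*w[:2]),np.degrees(np.arctan2(w[1],w[0]))%360)
```

```text
stub ((217.25003051757812, 135.75), (16.127614974975586, 15.811387062072754), 71.56504821777344)
[507.18279663 -89.26027695  72.        ] [ 528.54330464 -180.0418668   120.        ] [ 581.39220395 -137.10744853   81.        ] (array([506.35649605, -88.83307536,  68.91537521]), np.float64(0.21577006682961086)) (array([ 527.44236539, -180.57959608,  117.18716047]), np.float64(0.67813978792512))
stub 88.29715716060245 147.18774279937224
post 68.09089829039702 219.09038951199102
```

Radii are 68 and 88 against the given 66 and 87, and the triangulated post top is 117 against 120, so the points hold. Next I descend and grip.

>>> jog_arm:
  steps:
    - [0.085,[0.001,0,0.04],0]
    - [0.085,[0.001,0,0.075],0]
    - [0.085,[0.001,0,0.1],0]
    - [0.085,[0.001,0,0.113],0]
    - [0.085,[0.001,0,0.113],0]
    - [0.04,[0.001,0,0.113],0]
    - [0.02,[0.001,0,0.113],0]
    - [0.005,[0.001,0,0.113],0]
  grip_force: 50

```text
time_s: 1.53
ee_pos: [529.8, -181.1, 90.5]
tool_rot: [179.8, -0.1, 39.6]
force: [-0.4, -0.5, 0.5]
grip_width: 51.2
grip_force: 0.0
```

>>> jog_arm:
  steps:
    - [0.0,[0,0,0],0]
    - [0.0,[0,0,0],0]
    - [0.0,[0,0,0],0]
    - [0.0,[0,0,0],0]
    - [0.0,[0,0,0],0]
    - [0.0,[0,0,0],0]

```text
time_s: 2.03
ee_pos: [528.3, -180.6, 89.4]
tool_rot: [179.9, -0.0, 39.6]
force: [-0.5, 1.3, 5.5]
grip_width: 10.6
grip_force: 48.7
```

>>> jog_arm:
  steps:
    - [0.0,[0.0003,-0.0066,0],0.1]
    - [0.0,[0.0013,-0.0131,0],0.2]
    - [0.0,[0.003,-0.0195,0],0.3]
    - [0.0,[0.0052,-0.0257,0],0.4]
    - [0.0,[0.0081,-0.0316,0],0.5]
    - [0.0,[0.0115,-0.0373,0],0.6]
    - [0.0,[0.0115,-0.0373,0],0.6]
    - [0.0,[0.0115,-0.0373,0],0.6]

```text
time_s: 2.7
ee_pos: [513.5, -144.6, 89.4]
tool_rot: [179.9, -0.1, 5.3]
force: [-2.1, -0.5, 6.5]
grip_width: 10.4
grip_force: 49.7
```

>>> jog_arm:
  steps:
    - [0.0,[0.0003,-0.0066,0],0.1]
    - [0.0,[0.0013,-0.0131,0],0.2]
    - [0.0,[0.003,-0.0195,0],0.3]
    - [0.0,[0.0052,-0.0257,0],0.4]
    - [0.0,[0.0081,-0.0316,0],0.5]
    - [0.0,[0.0105,-0.0357,0],0.57]
    - [0.0,[0.0105,-0.0357,0],0.57]
    - [0.0,[0.0105,-0.0357,0],0.57]

```text
time_s: 3.37
ee_pos: [520.6, -107.9, 89.4]
tool_rot: [180.0, -0.0, -27.4]
force: [-2.2, 0.5, 8.0]
grip_width: 10.4
grip_force: 49.8
```

Run:
```python
from h import *
import pickle
s=readout.read_state(); print(s['ee_pos'],s['tool_rot'],s['force'],s['ft_torque'])
c=cam('wrist'); pickle.dump(c,open('w2.pkl','wb'));d=cam('side');e=cam('scene')
pickle.dump((d,e),open('se2.pkl','wb'))
save('w2.png',np.hstack([cv2.resize(c['image'],(480,300)),cv2.resize(d['image'][215:315,290:400],(320,300),interpolation=2)]))
```

```text
[ 520.55297428 -107.89386624   89.37269497] [ 1.79996513e+02 -3.83509256e-02 -2.73823735e+01] [-2.20461165  0.5389035   7.96725175] [ 0.06148968  0.29295137 -0.00992657]
```

View pics/w2.png

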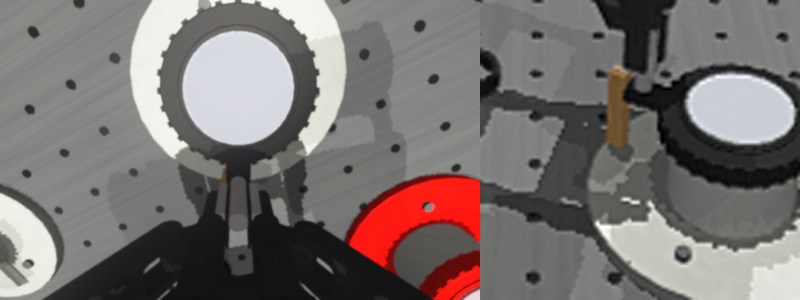

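The post is still gripped and sits just counter-clockwise of the stub, a few degrees short. I'll fit the axis from the post's arc, then release, rise and look from above.

Run:
```python
import numpy as np
p=np.array([[528.3,-180.6],[513.5,-144.6],[520.6,-107.9]])
A=np.c_[2*p,np.ones(3)];x=np.linalg.solve(A,(p**2).sum(1));a=x[:2];print(a,np.sqrt(x[2]+a@a))
for a in(a,np.array([580,-138]),np.array([581.4,-137.1])):
  w=p-a;s=np.array([507,-89.2])-a;print(np.degrees(np.arctan2(w[:,1],w[:,0]))%360,np.degrees(np.arctan2(s[1],s[0])),np.hypot(*s))
```

```text
[ 579.79323451 -138.38833692] 66.58361435408058
[219.34324263 185.35297407 152.74860933] 145.95205296439792 87.85412614164161
[219.48799453 185.66793697 153.12711684] 146.23754365655066 87.80911114457315
[219.32464411 186.30314307 154.34674102] 147.2258684717593 88.48598759125647
```

>>> jog_arm:
  steps:
    - [0.0,[0.0001,-0.0033,0],0.05]
    - [0.0,[0.0001,-0.0033,0],0.05]
    - [0.02,[0.0001,-0.0033,0],0.05]
    - [0.05,[0.0001,-0.0033,0],0.05]
    - [0.06,[0.0001,-0.0033,0],0.05]
    - [0.06,[0.0001,-0.0033,0],0.05]
    - [0.06,[0.0001,-0.0033,-0.02],0.05]
    - [0.06,[0.0001,-0.0033,-0.05],0.05]

```text
time_s: 4.18
ee_pos: [518.2, -103.9, 135.0]
tool_rot: [179.9, 0.5, -30.3]
force: [-0.0, -1.0, -0.1]
grip_width: 60.0
grip_force: 0.0
```

>>> jog_arm:
  steps:
    - [0.06,[0,0,-0.04],0]
    - [0.06,[0,0,-0.08],0]
    - [0.06,[0,0,-0.1],0]
    - [0.06,[0,0,-0.1],0]
    - [0.06,[0,0,-0.1],0]
    - [0.06,[0,0,-0.1],0]

```text
time_s: 4.68
ee_pos: [520.8, -104.6, 237.0]
tool_rot: [180.0, 0.1, -30.3]
force: [-1.1, -0.0, -0.3]
grip_width: 60.3
grip_force: 0.0
```

Run:
```python
from h import *
import pickle
s=readout.read_state(); print(s['time_s'],s['ee_pos'],s['tool_rot'],s['force'])
c=cam('wrist'); pickle.dump(c,open('w3.pkl','wb'))
x,y=200,0
save('w3.png',cv2.resize(c['image'][20:260,190:450],None,fx=2.4,fy=2.4,interpolation=cv2.INTER_CUBIC)); print(c['T'][:3,3])
```

```text
4.6833 [ 520.76319612 -104.63947026  237.03089794] [ 1.79971358e+02  1.22566951e-01 -3.03146027e+01] [-1.14403424 -0.04538932 -0.33787003]
[ 591.68896221 -145.55004281  380.5919048 ]
```

View pics/w3.png

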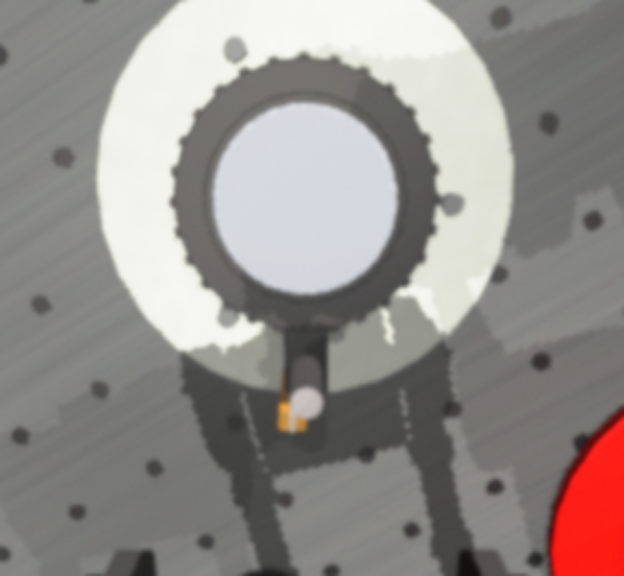

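The post top is at crop (306,403), with the stub top's left part and white line at about (292,417). So it is still a little counter-clockwise of the mark. I'll compute the residual.

Run:
```python
from h import *
import pickle
c=pickle.load(open('w3.pkl','rb')); hsv=cv2.cvtColor(c['image'],cv2.COLOR_RGB2HSV)
def win(y0,y1,x0,x1,f):
    m=np.zeros((400,640),np.uint8); m[y0:y1,x0:x1]=1; return m&f.astype(np.uint8)
L=win(50,155,270,366,hsv[...,2]>170); e=cv2.fitEllipse(max(cv2.findContours(L,0,1)[0],key=cv2.contourArea))[0]
B=win(180,204,300,326,(hsv[...,1]>90)&(hsv[...,2]>130)); b=np.argwhere(B)[:,::-1]; print('brass',b.min(0),b.max(0))
P=win(178,198,308,328,(hsv[...,1]<40)&(hsv[...,2]>140)); k=max(cv2.findContours(P,0,1)[0],key=cv2.contourArea);p=cv2.minEnclosingCircle(k);print('post',p,'lens',e)
W=win(188,204,303,318,(hsv[...,1]<100)&(hsv[...,2]>180)); print('white',np.argwhere(W)[:,::-1].tolist())
A0=onz(c,*e,81)[:2]; Q=onz(c,*p[0],120)[:2]
an=lambda w:np.degrees(np.arctan2(w[1],w[0]))%360
for u,v in((311.7,193.5),(311.2,195)):
  S=onz(c,u,v,72)[:2]
  for A in(A0,np.array([579.8,-138.4])): print(A,S,Q,'stub r,ang',np.hypot(*(S-A)),an(S-A),'post',np.hypot(*(Q-A)),an(Q-A),'diff',an(Q-A)-an(S-A))
```

```text
brass [306 187] [317 199]
post ((316.8846130371094, 187.34616088867188), 6.746791362762451) lens (316.52740478515625, 102.03865814208984)
white [[310, 188], [311, 188], [312, 188], [313, 188], [314, 188], [315, 188], [316, 188], [317, 188], [311, 189], [312, 189], [313, 189], [314, 189], [315, 189], [316, 189], [317, 189], [311, 190], [312, 190], [313, 190], [314, 190], [315, 190], [316, 190], [317, 190], [311, 191], [312, 191], [313, 191], [314, 191], [315, 191], [316, 191], [317, 191], [310, 192], [311, 192], [312, 192], [313, 192], [314, 192], [315, 192], [316, 192], [317, 192], [310, 193], [311, 193], [312, 193], [313, 193], [314, 193], [315, 193], [316, 193], [317, 193], [310, 194], [311, 194], [312, 194], [313, 194], [316, 194], [310, 195], [311, 195], [312, 195], [310, 196], [311, 196], [312, 196], [310, 197], [311, 197], [312, 197], [310, 198], [311, 198]]
[ 581.36248846 -138.62738026] [507.34573067 -89.59937818] [ 522.95255709 -104.85320041] stub r,ang 88.78189804589786 146.4798845286871 post 67.47158888319508 149.96235393731925 diff 3.4824694086321415
[ 579.8 -138.4] [507.34573067 -89.59937818] [ 522.95255709 -104.85320041] stub r,ang 87.35629246543184 146.03828026145254 post 66.0077232413148 149.45430531480267 diff 3.4160250533501255
[ 581.36248846 -138.62738026] [506.23418026 -88.35634658] [ 522.95255709 -104.85320041] stub r,ang 90.39601496035237 146.212106304856 post 67.47158888319508 149.96235393731925 diff 3.7502476324632426
[ 579.8 -138.4] [506.23418026 -88.35634658] [ 522.95255709 -104.85320041] stub r,ang 88.97357519115586 145.77423554427872 post 66.0077232413148 149.45430531480267 diff 3.680069770523943
```

The residual is about 3.5° (0.06 rad) counter-clockwise. I'll regrip, turn 0.06 more, release and check.

>>> jog_arm:
  steps:
    - [0.06,[0,0,0.04],0]
    - [0.06,[0,0,0.08],0]
    - [0.06,[0,0,0.12],0]
    - [0.06,[0,0,0.143],0]
    - [0.06,[0,0,0.15],0]
    - [0.06,[0,0,0.15],0]
    - [0.03,[0,0,0.15],0]
    - [0.0,[0,0,0.15],0]

```text
time_s: 5.4
ee_pos: [523.3, -105.4, 89.8]
tool_rot: [-180.0, -0.2, -30.3]
force: [-0.1, 0.9, 0.7]
grip_width: 36.9
grip_force: 0.0
```

>>> jog_arm:
  steps:
    - [0.0,[0,0,0],0]
    - [0.0,[0,0,0],0]
    - [0.0,[0,0,0],0]
    - [0.0,[0,0,0],0]
    - [0.0,[0,-0.002,0],0.03]
    - [0.0,[0.0001,-0.004,0],0.06]
    - [0.0,[0.0001,-0.004,0],0.06]
    - [0.0,[0.0001,-0.004,0],0.06]

```text
time_s: 6.07
ee_pos: [525.1, -102.5, 90.3]
tool_rot: [180.0, -0.2, -33.7]
force: [-1.3, -0.7, 7.9]
grip_width: 10.1
grip_force: 48.8
```

>>> jog_arm:
  steps:
    - [0.0,[0,0,0],0]
    - [0.02,[0,0,0],0]
    - [0.05,[0,0,0],0]
    - [0.06,[0,0,0],0]
    - [0.06,[0,0,0],0]
    - [0.06,[0,0,-0.02],0]
    - [0.06,[0,0,-0.05],0]
    - [0.06,[0,0,-0.09],0]

```text
time_s: 6.73
ee_pos: [520.7, -100.6, 175.7]
tool_rot: [179.9, 0.5, -33.8]
force: [0.2, 0.6, -0.1]
grip_width: 59.9
grip_force: 0.0
```

>>> jog_arm:
  steps:
    - [0.06,[0,0,-0.03],0]
    - [0.06,[0,0,-0.06],0]
    - [0.06,[0,0,-0.06],0]
    - [0.06,[0,0,-0.06],0]
    - [0.06,[0,0,-0.06],0]

```text
time_s: 7.15
ee_pos: [523.2, -101.3, 237.5]
tool_rot: [180.0, 0.1, -33.8]
force: [0.0, 0.6, 0.2]
grip_width: 59.9
grip_force: 0.0
```

Run:
```python
from h import *
import pickle
s=readout.read_state(); print(s['time_s'],s['ee_pos'],s['tool_rot'],s['force'])
c=cam('wrist'); pickle.dump(c,open('w4.pkl','wb'));hsv=cv2.cvtColor(c['image'],cv2.COLOR_RGB2HSV)
save('w4.png',cv2.resize(c['image'][80:230,250:390],None,fx=4,fy=4,interpolation=cv2.INTER_CUBIC))
def win(y0,y1,x0,x1,f):
    m=np.zeros((400,640),np.uint8); m[y0:y1,x0:x1]=1; return m&f.astype(np.uint8)
P=win(178,193,306,328,(hsv[...,1]<40)&(hsv[...,2]>140)); k=max(cv2.findContours(P,0,1)[0],key=cv2.contourArea);p=cv2.minEnclosingCircle(k)
Q=onz(c,*p[0],120)[:2]; A=np.array([580.,-138.4]);w=Q-A; print(p,Q,np.hypot(*w),np.degrees(np.arctan2(w[1],w[0])))
```

```text
7.15 [ 523.16529611 -101.26544841  237.5306323 ] [ 1.79981396e+02  7.21308398e-02 -3.37568202e+01] [0.01872315 0.55954272 0.22675492]
((317.4230651855469, 187.5), 6.59601354598999) [ 524.94701627 -101.82007765] 66.09781945752438 146.39797303751044
```

View pics/w4.png

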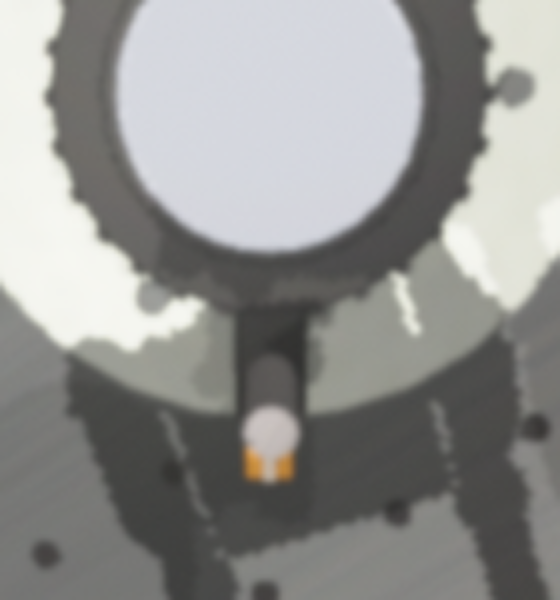

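The post top (271,432), white line (270,470) and lens centre (268,~90) are in line to within about 0.5°. The gripper is open and well clear, so I'm handing in.

```bash
python3 -c "
from h import *
print(hand_in())"
```

```text
the job is handed in; nothing more can be done
None
```

I turned the wide mount's collar until its post lined up with its brass index stub, to within about 0.5° in the last wrist picture, then let go and raised the gripper clear. The narrow mount was not touched, and I handed the job in at about 7 s.

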